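# Sort the checked instruments into the pass, reject and fittings trays

## Robot

A 6-joint arm with a two-finger parallel gripper is mounted at the origin on the work surface. World frame = base frame: x ahead of the robot, y to its left, z up, the work surface at z = 0. Lengths are in mm, angles in rad, forces in N, time in s.
With the tool pointing down it reaches from about 400 to 925 mm from the base axis. Payload 12.5 kg.
Tool frame: the origin (TCP) lies at the centre of the arm's flange, where the gripper is bolted on; the fingertips stand 190 mm ahead of it and the grasp point (between the pads) lies 171 mm ahead of it; z points along the fingers, y is the line along which they close (so a half turn about z gives the same grasp; the last joint's range is limited). The gripper opens to 95 mm and grips with 3 to 60 N. Pads are 20 mm wide; open, the fingers measure 119 mm over their backs; the gripper's body (75 mm by 180 mm) begins 59 mm behind the grasp point.
Start: joints at [1.135, 0.491, 1.559, -0, 1.092, -0.106], TCP at [202.385, 591.325, 404.761] pointing down, gripper open.
Joint ranges: [-3.1, 3.1], [-0.84, 2.19], [0.05, 2.79], [-1.13, 4.28], [0.06, 2.93], [-2.69, 2.69]. Speed limits (rad/s): [2.22, 2.22, 2.79, 3.14, 3.14, 3.14].

## Interface

Orientations are given as [roll, pitch, yaw] about the fixed x, y, z axes, in that order (R = Rz(yaw) Ry(pitch) Rx(roll)).
In Python, from cell import env, read_camera, search_frame, cut_out gives the robot as it stands. The module is installed in compiled form; this text tells all that it offers.
- The arm moves only by the tool move_arm, never from a script. Its argument "commands" is a list of rows, each a list of 3 entries, a list of its own where there are three numbers: the shift along the world's x, y, z normalised to -1 to 1, where 1 is 0.03 m, then the turn about the world's z normalised to -1 to 1, where 1 is 0.08 rad, then the opening, from -1 (shut) to 1 (fully open), so that 0 is half open. A call has 1 to 20 rows; each row shifts and turns the commanded pose from where the row before left it; what a row does not reach is not made up. A row lasts 1/12 s, in which the tool goes at most 41.7 mm and 7.16 degrees, less where a joint would pass 70% of its speed; a pose out of reach is approached as far as the arm can. A call with a number of a shift or a turn outside -1 to 1 is refused whole. A call with a gripper value outside its range is refused whole. The fingers move at their own pace and stop on an object; the grip force is fixed at half the most. Time passes only in rows, so rows that do not move let the fingers close. It gives the time, the measured TCP pose, the force, the opening and the grip force at its end, in the units of the state.
- env.state(): the state, without advancing time (a new reading comes with each control period).
- read_camera(name): name is "scene" or "top" or "wrist"; returns a dict with "image" (384x512x3 uint8, red, green, blue), "fx", "fy", "cx", "cy" (pixels), "D" ([k1, k2, p1, p2, k3] as OpenCV has them; the pictures are not rectified), "rvec" (rotation vector, rad) and "tvec" (3), from world to camera coordinates, as OpenCV has them. Camera axes: x right, y down, z forward; pixel columns grow to the right and rows downward; lengths in mm; the calibration is good to about 2 mm. A picture is of the moment at which its call begins. There is no depth.
- env.job_done(): hands the job in; it is judged then, once.
Trained networks look in a picture, given as the dict that the camera call returned (one of the last four; its "shot" number tells which), for a name from the list of things; names that differ only in an ending like _2 or _b are one class to them, and where a whole thing is asked for, a point or a joint stands for the part that bears it (a point fixed in the world has none). Each returns a list of dicts, best first, with "confidence" (0 to 1); they miss things now and then, are a little off and sometimes report something else, mostly with a low value. They report only what shows in the picture. A call takes as long as a camera call.
- search_frame(thing, picture): "at" ([column, row] in pixels, amid what is visible of it).
- cut_out(thing, picture): "region" (384x512 bool, what is visible of it) and "at" ([column, row] in pixels, amid what is visible of it).
The state is a dict: "t": time; "joints": joint angles; "qvel": joint speeds; "tau": joint torques, N m; "eef_pos": TCP position; "tcp_rot": TCP orientation; "ft_force": force on the tool from outside, world axes, zero at the start; "moment": the same for the moment, N m; "opening": opening from 0.0 (shut) to 1.0 (fully open); "grip_force": force on a finger pad.
Only numpy, scipy, OpenCV 4.12 (cv2) and the standard library are available. Lean on these libraries where they do the work, as an engineer would, in place of code of your own. Each camera call takes 0.05 s, during which the arm holds its last target. There are 200 camera calls.

## Task

The calibration round is over, so clear the bench: put the gas detector and the pressure gauge with green stickers into the green tray and those with red stickers into the red tray, one instrument to a bay, lying flat on the bay's floor with the sticker up, and stand the brass hose adapter upright in the empty half of the blue fittings tray. Set each piece down gently rather than dropping it, and leave the tape roll and the spanner where they lie.

Things in the scene. Friction and masses are not known exactly. Their poses are not given: they have to be found in the camera images.
- detector_green_c (a point): Pocket gas detector lying on its back: yellow rounded box 92 mm long (its x axis), 50 mm wide (y) and 30 mm thick (z up), black front panel with a pale display and, towards its -x end, a rectangular green calibration sticker 28 x 34 mm; 0.10 to 0.17 kg. The long sides are plain and upright: grasp across the 50 mm width. This point is its centre, 15 mm above its underside.
- detector_red_c (a point): Pocket gas detector lying on its back: yellow rounded box 92 mm long (its x axis), 50 mm wide (y) and 30 mm thick (z up), black front panel with a pale display and, towards its -x end, a rectangular red calibration sticker 28 x 34 mm; 0.10 to 0.17 kg. The long sides are plain and upright: grasp across the 50 mm width. This point is its centre, 15 mm above its underside.
- gauge_green_c (a point): Digital pressure gauge lying on its back: round silver case 60 mm in diameter and 34 mm thick, dark teal face with a pale display and below it a rectangular green calibration sticker 15 x 34 mm; 0.17 to 0.28 kg. A steel and brass stem 17 mm thick sticks out of the rim along its -x axis, ending 60 mm from the centre, 8 mm clear of the bench: grasp the case across y, from above. This point is the centre of the round case, 17 mm above its underside; z is up.
- gauge_red_c (a point): Digital pressure gauge lying on its back: round silver case 60 mm in diameter and 34 mm thick, dark teal face with a pale display and below it a rectangular red calibration sticker 15 x 34 mm; 0.17 to 0.28 kg. A steel and brass stem 17 mm thick sticks out of the rim along its -x axis, ending 60 mm from the centre, 8 mm clear of the bench: grasp the case across y, from above. This point is the centre of the round case, 17 mm above its underside; z is up.
- adapter_c (a point): Loose brass hose adapter standing on its hexagonal foot, barbed nipple up: hexagon 27 mm across flats and 24 mm high (flats face its x axis and every 60 degrees from it), the nipple 17 mm then 13 mm in diameter above it; 48 mm tall in all, 0.07 to 0.11 kg. Grasp the hexagon across two flats from above, the nipple between the fingers. This point is its centre, on the axis 24 mm above its foot; z is up.
- green_tray: Green plastic instrument tray fixed to the bench: 150 mm (x) by 236 mm (y) outside, 22 mm high, walls and floor 4 mm thick, parted by a 4 mm dividing wall, 19 mm high, on its x axis into two equal bays, each 142 x 112 mm inside, whose middles lie at y = +58 and y = -58 mm. Both are empty at the start. Origin: centre of its underside, on the bench.
- red_tray: Red plastic instrument tray fixed to the bench: 150 mm (x) by 236 mm (y) outside, 22 mm high, walls and floor 4 mm thick, parted by a 4 mm dividing wall, 19 mm high, on its x axis into two equal bays, each 142 x 112 mm inside, whose middles lie at y = +58 and y = -58 mm. Both are empty at the start. Origin: centre of its underside, on the bench.
- fittings_tray: Blue plastic tray for fittings, fixed to the bench: 150 mm (x) by 200 mm (y) outside, 22 mm high, walls and floor 4 mm thick, parted by a 4 mm dividing wall, 19 mm high, on its x axis into two compartments, each 142 x 94 mm inside. The one on its -y side holds a few brass and steel fittings up to 36 mm high, fixed; the one on its +y side, middle at y = +49 mm, is empty: the adapter goes there. Origin: centre of its underside, on the bench.
- tape_roll: White roll of thread-seal tape, 54 mm in diameter and 21 mm high, standing flat on the bench among the things: leave it where it is. Origin: centre of its underside.
- spanner: Small double open-ended steel spanner, 118 mm long (x), 23 mm wide and 6 mm thick, lying flat on the bench among the things: leave it where it is. Origin: centre of its underside.

How it is judged:
By the outcome, as a careful person would: the job done as asked, in the order asked, and still so for the second after the job is handed in, with the robot touching nothing.
It also fails if it takes over 118 s, if anything falls off the work surface, if the arm or the gripper's body presses on something with over 40 N, if the wrist force passes 120 N, or if a joint passes its speed limit or range.

## Working session

There is one attempt and no reset: what is moved stays moved. The work goes in short steps, Python scripts to look and compute and a tool call to move; the robot and the scene stay as the last step left them, time stands still between calls to the robot, and variables do not carry over. Pictures are saved under pics/ and viewed, at most 14 in all, crops included, and the job is handed in when it is done.

Besides the shell and the picture viewer there is one more tool, called after "Emit:" as a command line: name --argument value ..., lists and objects as JSON in quotes. move_arm: Moves the arm, as the interface text tells. Its arguments: {"type":"object","properties":{"commands":{"type":"array","items":{"type":"array"}}},"required":["commands"]}

```bash
mkdir -p pics; cat > h.py <<'E'
import numpy as np, cv2
from cell import env, read_camera, search_frame, cut_out
def save(p,n): cv2.imwrite('pics/'+n+'.png',cv2.cvtColor(p['image'],cv2.COLOR_RGB2BGR))
def ray(p,px,z):
    K=np.array([[p['fx'],0,p['cx']],[0,p['fy'],p['cy']],[0,0,1.]])
    u=cv2.undistortPoints(np.array(px,float).reshape(-1,1,2),K,np.array(p['D'],float)).reshape(-1,2)
    R=cv2.Rodrigues(np.array(p['rvec'],float))[0];t=np.array(p['tvec'],float).ravel()
    c=-R.T@t; d=np.c_[u,np.ones(len(u))]@R
    return (c+d*((z-c[2])/d[:,2])[:,None])[:,:2]
def rect(p,region,z):
    cs=max(cv2.findContours(region.astype(np.uint8),0,1)[0],key=cv2.contourArea).reshape(-1,2)
    return cv2.minAreaRect(ray(p,cs,z).astype(np.float32))
E
python3 - <<'E'
from h import *
t=read_camera('top');s=read_camera('scene');save(t,'top');save(s,'scene')
for n,z in dict(detector_green_c=30,detector_red_c=30,gauge_green_c=34,gauge_red_c=34,adapter_c=24,green_tray=22,red_tray=22,fittings_tray=22,tape_roll=21,spanner=6).items():
    for d in cut_out(n,t)[:3]:
        c,w,a=rect(t,d['region'],z)
        print(n,round(d['confidence'],2),np.round(d['at']),'rect',np.round(c),np.round(w),round(a))
st=env.state();print(st['t'],st['eef_pos'],st['tcp_rot'],st['opening'])
E
```

```text
detector_green_c 0.66 [400. 237.] rect [ 418. -347.] [55. 95.] 76
detector_red_c 0.92 [352. 224.] rect [ 431. -229.] [53. 96.] 82
gauge_green_c 0.65 [119. 192.] rect [422. 335.] [86. 63.] 31
gauge_red_c 0.76 [216. 197.] rect [439. 104.] [85. 59.] 44
adapter_c 0.7 [257. 213.] rect [430.   8.] [26. 28.] 53
green_tray 0.65 [370. 151.] rect [ 625. -258.] [159. 247.] 2
red_tray 0.65 [268. 134.] rect [635.   0.] [246. 158.] 90
red_tray 0.27 [303. 217.] rect [ 433. -115.] [52. 53.] 53
fittings_tray 0.95 [167. 127.] rect [618. 261.] [164. 211.] 1
tape_roll 0.59 [303. 216.] rect [ 432. -117.] [50. 49.] 7
spanner 0.81 [169. 192.] rect [451. 231.] [ 24. 116.] 85
spanner 0.26 [303. 216.] rect [ 434. -117.] [49. 52.] 53
0.6 [202.37927387 591.31218714 404.77499668] [3.14150188e+00 2.60393657e-05 2.81181694e+00] 1.004754429470054
```

View pics/top.png

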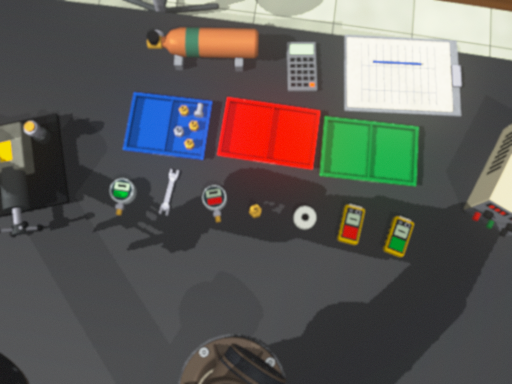

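View pics/scene.png

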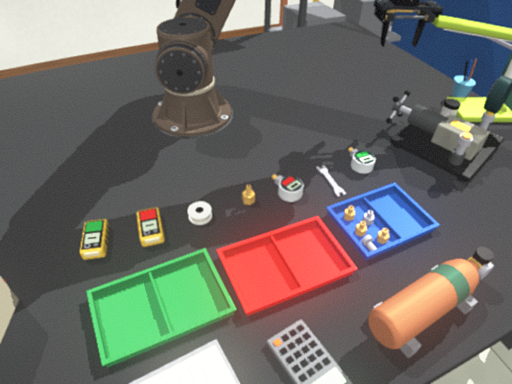

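The top view shows every item and nothing looks amiss:

| Item | Pixel position |
|---|---|
| Green gauge | (122,190) |
| Spanner | (170,192) |
| Red gauge | (214,197) |
| Adapter | (256,211) |
| Tape roll | (304,217) |
| Red detector | (351,224) |
| Green detector | (399,237) |
| Blue tray | (168,127) |
| Red tray | (268,133) |
| Green tray | (370,151) |

In the blue tray the left (+y) half is empty. I'll sweep along the row with the wrist camera.

Emit:
move_arm --commands '[[[0.76, -0.85, 0], 0, 1], [[0.76, -0.85, 0], 0, 1], [[0.76, -0.85, 0], 0, 1], [[0.76, -0.85, 0], 0, 1], [[0.76, -0.85, 0], 0, 1], [[0.76, -0.85, 0], 0, 1], [[0.76, -0.85, 0], 0, 1], [[0.76, -0.85, 0], 0, 1], [[0.76, -0.85, 0], 0, 1], [[0.76, -0.85, 0], 0, 1], [[0, 0, 0], 0, 1], [[0, 0, 0], 0, 1]]'

```text
t: 1.6
eef_pos: [431.3, 335.2, 404.8]
tcp_rot: [3.141, -0.0, 2.809]
ft_force: [-0.8, -0.2, 0.4]
opening: 0.998
grip_force: 0.0
```

```bash
cat > look.py <<'E'
from h import *
import sys
Z=dict(detector_green_c=30,detector_red_c=30,gauge_green_c=34,gauge_red_c=34,adapter_c=24,green_tray=22,red_tray=22,fittings_tray=22,tape_roll=21,spanner=6)
def look(tag,names):
    p=read_camera('wrist');save(p,tag)
    for n in names:
        for d in cut_out(n,p)[:2]:
            if d['confidence']<.3: continue
            c,w,a=rect(p,d['region'],Z[n])
            ys,xs=np.nonzero(d['region']);e=' EDGE' if xs.min()<2 or xs.max()>509 or ys.min()<2 or ys.max()>381 else ''
            print(n,round(d['confidence'],2),np.round(d['at']),'rect',np.round(c),np.round(w),round(a),e)
            if n[0] in 'g' and n[1]=='a':
                q=ray(p,np.c_[xs,ys],25); m=q.mean(0)
                cs=max(cv2.findContours(d['region'].astype(np.uint8),0,1)[0],key=cv2.contourArea).reshape(-1,2)
                r=ray(p,cs,30); 
                # distance transform: biggest inscribed circle = case
                dt=cv2.distanceTransform(np.pad(d['region'].astype(np.uint8),1),cv2.DIST_L2,5)
                i=np.unravel_index(dt.argmax(),dt.shape);cc=ray(p,[[i[1]-1,i[0]-1]],34)[0]
                f=r[np.linalg.norm(r-cc,axis=1).argmax()]
                print('   case',np.round(cc),'stem end',np.round(f),'axis deg',round(np.degrees(np.arctan2(*(cc-f)[::-1]))), 'len',round(np.linalg.norm(cc-f)))
    s=env.state();print(round(s['t'],2),np.round(s['eef_pos'],1),np.round(s['tcp_rot'],3))
look(sys.argv[1],sys.argv[2:])
E
python3 look.py w1 gauge_green_c spanner fittings_tray
```

```text
gauge_green_c 0.88 [256. 167.] rect [415. 348.] [58. 88.] 70 
   case [428. 344.] stem end [368. 342.] axis deg 2 len 60
spanner 0.65 [180. 208.] rect [446. 231.] [ 24. 118.] 85 
spanner 0.51 [250. 308.] rect [611. 256.] [241.  52.] 71 
fittings_tray 0.89 [251. 305.] rect [600. 260.] [233.  50.] 71 
1.8 [429.7 337.1 404.8] [ 3.141 -0.     2.813]
```

View pics/w1.png

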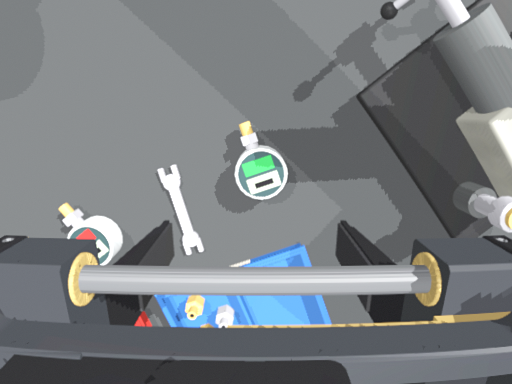

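The wrist view shows the green gauge whole at (261,172) with its stem end at (246,130). The spanner lies at (181,209) and the red gauge at (92,238). I'll sweep on to the others.

Emit:
move_arm --commands '[[[0, -0.95, 0], 0, 1], [[0, -0.95, 0], 0, 1], [[0, -0.95, 0], 0, 1], [[0, -0.95, 0], 0, 1], [[0, -0.95, 0], 0, 1], [[0, -0.95, 0], 0, 1], [[0, -0.95, 0], 0, 1], [[0, -0.95, 0], 0, 1], [[0, -0.95, 0], 0, 1], [[0, -0.95, 0], 0, 1], [[0, 0, 0], 0, 1], [[0, 0, 0], 0, 1]]'

```text
t: 2.8
eef_pos: [430.3, 51.2, 404.9]
tcp_rot: [3.141, 0.0, 2.811]
ft_force: [0.4, 0.3, 1.3]
opening: 0.999
grip_force: 0.0
```

```bash
python3 look.py w2 gauge_red_c adapter_c tape_roll; python3 - <<'E'
from h import *
p=read_camera('wrist')
# green gauge pose from w1: reuse intrinsics, shift camera by tool displacement
q=dict(p);R=cv2.Rodrigues(np.array(p['rvec'],float))[0]
c=-R.T@np.array(p['tvec'],float).ravel();c=c+[429.7-env.state()['eef_pos'][0],337.1-env.state()['eef_pos'][1],0]
q['tvec']=-R@c
a=ray(q,[[261,173]],34)[0];b=ray(q,[[246,130]],17)[0];print(a,b,np.degrees(np.arctan2(*(a-b)[::-1])),np.linalg.norm(a-b))
E
```

```text
gauge_red_c 0.66 [304. 166.] rect [433. 103.] [85. 60.] 43 
   case [441. 111.] stem end [385.  98.] axis deg 13 len 57
adapter_c 0.9 [223. 182.] rect [426.   9.] [30. 31.] 71 
tape_roll 0.94 [128. 217.] rect [ 428. -112.] [52. 62.] 23 
3.0 [430.3  52.5 404.8] [ 3.141 -0.     2.814]
[426.11853246 345.73031034] [376.16473772 344.62633962] 1.2660213057323493 49.96599203701033
```

View pics/w2.png

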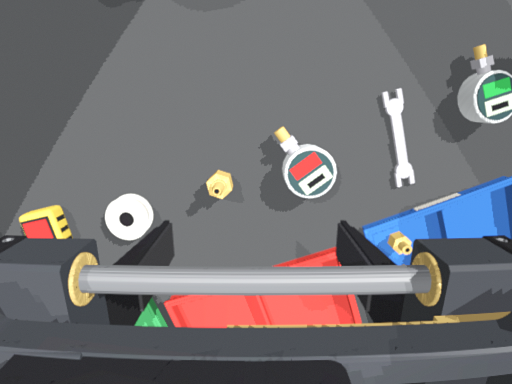

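Emit:
move_arm --commands '[[[0, -0.95, 0], 0, 1], [[0, -0.95, 0], 0, 1], [[0, -0.95, 0], 0, 1], [[0, -0.95, 0], 0, 1], [[0, -0.95, 0], 0, 1], [[0, -0.95, 0], 0, 1], [[0, -0.95, 0], 0, 1], [[0, -0.95, 0], 0, 1], [[0, -0.95, 0], 0, 1], [[0, -0.95, 0], 0, 1], [[0, -0.95, 0], 0, 1], [[0, -0.95, 0], 0, 1], [[0, 0, 0], 0, 1], [[0, 0, 0], 0, 1]]'

```text
t: 4.22
eef_pos: [430.7, -291.1, 404.3]
tcp_rot: [3.141, -0.001, 2.811]
ft_force: [0.5, 0.8, -0.4]
opening: 1.001
grip_force: 0.0
```

```bash
python3 look.py w3 detector_green_c detector_red_c tape_roll
```

```text
detector_green_c 0.93 [203. 176.] rect [ 414. -349.] [53. 94.] 76 
detector_red_c 0.87 [302. 156.] rect [ 427. -233.] [50. 94.] 84 
tape_roll 0.9 [394. 129.] rect [ 428. -120.] [61. 54.] 77 
4.42 [ 430.6 -289.5  404.8] [ 3.141 -0.     2.813]
```

View pics/w3.png

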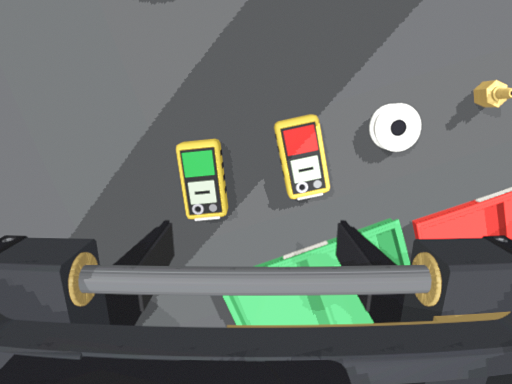

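Both detectors are clear of their neighbours: green at (203,179), red at (302,157). The order will be green detector, green gauge, red detector, red gauge, adapter.

Emit:
move_arm --commands '[[[-0.16, -0.65, 0], 0.53, 1], [[-0.16, -0.65, 0], 0.53, 1], [[-0.16, -0.65, -0.3], 0, 1], [[0, 0, -0.9], 0, 1], [[0, 0, -0.9], 0, 1], [[0, 0, -0.9], 0, 1], [[0, 0, -0.9], 0, 1], [[0, 0, -0.9], 0, 1], [[0, 0, -0.9], 0, 1], [[0, 0, -0.7], 0, 1], [[0, 0, -0.4], 0, 1], [[0, 0, -0.2], 0, 1], [[0, 0, 0], 0, 1], [[0, 0, 0], 0, 0], [[0, 0, 0], 0, -1], [[0, 0, 0], 0, -1], [[0, 0, 0], 0, -1], [[0, 0, 0], 0, -1], [[0, 0, 0], 0, -1], [[0, 0, 0], 0, -1]]'

```text
t: 6.08
eef_pos: [416.0, -349.2, 195.0]
tcp_rot: [-3.141, 0.0, 2.897]
ft_force: [-0.1, -1.3, 0.6]
opening: 0.567
grip_force: 0.6
```

Emit:
move_arm --commands '[[[0, 0, 0], 0, -1], [[0, 0, 0], 0, -1], [[0, 0, 0], 0, -1], [[0, 0, 0.3], 0, -1], [[0, 0, 0.7], 0, -1], [[0, 0, 0.9], 0, -1], [[0, 0, 0.6], 0, -1], [[0, 0, 0], 0, -1]]'

```text
t: 6.75
eef_pos: [416.3, -349.4, 273.3]
tcp_rot: [-3.139, 0.004, 2.897]
ft_force: [0.3, 0.1, -0.4]
opening: 0.522
grip_force: 30.0
```

```bash
cat > trays.py <<'E'
from h import *
from scipy.optimize import minimize
t=read_camera('top');s=read_camera('scene')
for n,x0,L in (('green_tray',(625,-260,0),236),('red_tray',(635,0,0),236),('fittings_tray',(618,261,0),200)):
    M=[(p,m[0]['region']) for p in (t,s) if (m:=cut_out(n,p))]
    def cost(v,per=False):
        x,y,a=v[0],v[1],v[2]/50; out=[]
        B=np.array([[i*75,j*L/2,k] for i in(-1,1) for j in(-1,1) for k in(0,22)],float)
        R=np.array([[np.cos(a),-np.sin(a),0],[np.sin(a),np.cos(a),0],[0,0,1]])
        W=B@R.T+[x,y,0]
        for p,m in M:
            K=np.array([[p['fx'],0,p['cx']],[0,p['fy'],p['cy']],[0,0,1.]])
            q=cv2.projectPoints(W,np.array(p['rvec'],float),np.array(p['tvec'],float),K,np.array(p['D'],float))[0]
            im=np.zeros((384,512),np.uint8);cv2.fillConvexPoly(im,cv2.convexHull((q*16).round().astype(np.int32)),1,8,4)
            im=im>0;m2=cv2.fillConvexPoly(np.zeros((384,512),np.uint8),cv2.convexHull(np.argwhere(m)[:,::-1].astype(np.int32).copy()),1)>0
            out.append(1-(im&m2).sum()/(im|m2).sum())
        return out if per else sum(out)
    r=minimize(cost,x0,method='Nelder-Mead',options=dict(initial_simplex=[np.add(x0,d) for d in((0,0,0),(8,0,0),(0,8,0),(0,0,3))]))
    print(n,len(M),np.round(r.x[:2]),'yaw deg',round(np.degrees(r.x[2]/50),1),np.round(cost(r.x,True),2))
E
python3 trays.py
```

```text
green_tray 2 [ 628. -264.] yaw deg 1.6 [0.33 0.06]
red_tray 2 [637.   5.] yaw deg -0.5 [0.12 0.04]
fittings_tray 2 [619. 264.] yaw deg 1.4 [0.05 0.03]
```

Emit:
move_arm --commands '[[[0.89, 0.12, 0], 0.425, -1], [[0.89, 0.12, 0], 0.425, -1], [[0.89, 0.12, 0], 0.425, -1], [[0.89, 0.12, 0], 0.425, -1], [[0.89, 0.12, 0], 0.425, -1], [[0.89, 0.12, 0], 0.425, -1], [[0.89, 0.12, 0], 0.425, -1], [[0.89, 0.12, 0], 0.425, -1], [[0, 0, 0], 0, -1], [[0, 0, -0.4], 0, -1], [[0, 0, -0.6], 0, -1], [[0, 0, -0.6], 0, -1], [[0, 0, -0.4], 0, -1], [[0, 0, -0.2], 0, -1], [[0, 0, 0], 0, -1]]'

```text
t: 8.4
eef_pos: [628.9, -320.5, 201.8]
tcp_rot: [3.14, -0.003, -3.115]
ft_force: [-1.0, -0.0, -1.7]
opening: 0.526
grip_force: 30.0
```

Emit:
move_arm --commands '[[[0, 0, -0.05], 0, -1], [[0, 0, -0.05], 0, -1], [[0, 0, 0], 0, -1]]'

```text
t: 8.65
eef_pos: [629.6, -320.5, 201.4]
tcp_rot: [-3.141, 0.001, -3.115]
ft_force: [-0.1, 0.3, -1.4]
opening: 0.526
grip_force: 30.0
```

Emit:
move_arm --commands '[[[0, 0, -0.03], 0, -1], [[0, 0, 0], 0, -1]]'

```text
t: 8.82
eef_pos: [629.6, -320.4, 200.3]
tcp_rot: [-3.141, 0.001, -3.115]
ft_force: [-0.5, -0.6, -0.5]
opening: 0.525
grip_force: 30.0
```

Emit:
move_arm --commands '[[[0, 0, -0.04], 0, -1], [[0, 0, 0], 0, -1], [[0, 0, 0], 0, 0.3], [[0, 0, 0], 0, 0.5], [[0, 0, 0], 0, 0.5], [[0, 0, 0], 0, 0.5], [[0, 0, 0.3], 0, 0.5], [[0, 0, 0.8], 0, 0.5], [[0, 0, 0.9], 0, 0.5], [[0, 0, 0.9], 0, 0.5]]'

```text
t: 9.65
eef_pos: [629.5, -320.3, 287.0]
tcp_rot: [3.141, -0.0, -3.115]
ft_force: [-0.2, -0.2, -0.1]
opening: 0.75
grip_force: 0.0
```

Emit:
move_arm --commands '[[[-0.294, 0.964, 0], 0, 1], [[-0.294, 0.964, 0], 0, 1], [[-0.294, 0.964, 0], 0, 1], [[-0.294, 0.964, 0], 0, 1], [[-0.294, 0.964, 0], 0, 1], [[-0.294, 0.964, 0], 0, 1], [[-0.294, 0.964, 0], 0, 1], [[-0.294, 0.964, 0], 0, 1], [[-0.294, 0.964, 0], 0, 1], [[-0.294, 0.964, 0], 0, 1], [[-0.294, 0.964, 0], 0, 1], [[-0.294, 0.964, 0], 0, 1], [[-0.294, 0.964, 0], 0, 1], [[-0.294, 0.964, 0], 0, 1], [[-0.294, 0.964, 0], 0, 1], [[-0.294, 0.964, 0], 0, 1], [[-0.294, 0.964, 0], 0, 1], [[-0.294, 0.964, 0], 0, 1], [[-0.294, 0.964, 0], 0, 1], [[-0.294, 0.964, 0], 0, 1]]'

```text
t: 11.32
eef_pos: [452.6, 259.4, 286.4]
tcp_rot: [3.141, 0.001, -3.115]
ft_force: [1.1, -1.0, 0.1]
opening: 0.997
grip_force: 0.0
```

Emit:
move_arm --commands '[[[-0.294, 0.964, 0], 0, 1], [[-0.294, 0.964, 0], 0, 1], [[-0.294, 0.964, 0], 0, 1], [[0, 0, 0], 0, 1], [[0, 0, 0], 0, 1]]'

```text
t: 11.73
eef_pos: [426.1, 345.9, 286.2]
tcp_rot: [3.141, 0.001, -3.112]
ft_force: [0.0, -0.1, 0.1]
opening: 1.001
grip_force: 0.0
```

```bash
python3 look.py w4 gauge_green_c; python3 - <<'E'
from h import *
t=read_camera('top');save(t,'top2')
a=t['image'][60:300,90:470];b=cv2.imread('pics/w4.png')
cv2.imwrite('pics/v4.png',np.vstack([cv2.resize(cv2.cvtColor(a,4),(512,300)),cv2.resize(b,(400,300))[:, :].copy() if 0 else cv2.copyMakeBorder(cv2.resize(b,(400,300)),0,0,0,112,0)]))
E
```

```text
gauge_green_c 0.66 [248. 202.] rect [416. 338.] [87. 59.] 25 
   case [426. 343.] stem end [368. 346.] axis deg -3 len 59
11.83 [426.8 344.4 286. ] [ 3.142  0.    -3.114]
```

View pics/v4.png

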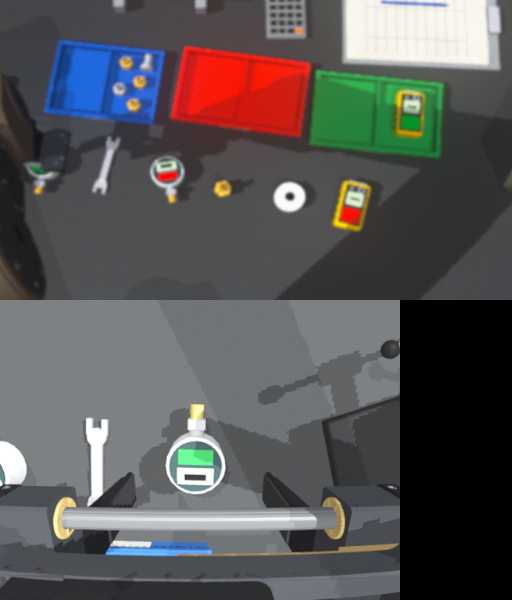

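The top crop shows the green detector flat in the right-hand bay of the green tray. The wrist crop shows the green gauge straight below the gripper, at (195,464) in the composite, with the stem lined up. I'll grasp it.

Emit:
move_arm --commands '[[[0, 0, -0.7], 0, 1], [[0, 0, -0.9], 0, 1], [[0, 0, -0.8], 0, 1], [[0, 0, -0.4], 0, 1], [[0, 0, -0.23], 0, 1], [[0, 0, 0], 0, 0.6], [[0, 0, 0], 0, -1], [[0, 0, 0], 0, -1], [[0, 0, 0], 0, -1], [[0, 0, 0], 0, -1], [[0, 0, 0], 0, -1], [[0, 0, 0], 0, -1], [[0, 0, 0], 0, -1], [[0, 0, 0], 0, -1], [[0, 0, 0.3], 0, -1], [[0, 0, 0.8], 0, -1], [[0, 0, 0.9], 0, -1], [[0, 0, 0.8], 0, -1], [[0, 0, 0], 0, -1]]'

```text
t: 13.47
eef_pos: [427.1, 345.2, 283.2]
tcp_rot: [3.138, 0.005, -3.114]
ft_force: [0.9, 1.1, -1.4]
opening: 0.628
grip_force: 30.0
```

Emit:
move_arm --commands '[[[0.375, -0.963, 0], 0, -1], [[0.375, -0.963, 0], 0, -1], [[0.375, -0.963, 0], 0, -1], [[0.375, -0.963, 0], 0, -1], [[0.375, -0.963, 0], 0, -1], [[0.375, -0.963, 0], 0, -1], [[0.375, -0.963, 0], 0, -1], [[0.375, -0.963, 0], 0, -1], [[0.375, -0.963, 0], 0, -1], [[0.375, -0.963, 0], 0, -1], [[0.375, -0.963, 0], 0, -1], [[0.375, -0.963, 0], 0, -1], [[0.375, -0.963, 0], 0, -1], [[0.375, -0.963, 0], 0, -1], [[0.375, -0.963, 0], 0, -1], [[0.375, -0.963, 0], 0, -1], [[0.375, -0.963, 0], 0, -1], [[0.375, -0.963, 0], 0, -1], [[0.375, -0.963, 0], 0, -1], [[0, 0, 0], 0, -1]]'

```text
t: 15.13
eef_pos: [641.4, -208.8, 278.1]
tcp_rot: [-3.14, 0.001, -3.118]
ft_force: [-0.6, -0.4, -1.7]
opening: 0.628
grip_force: 30.0
```

Emit:
move_arm --commands '[[[0, 0, -0.5], 0, -1], [[0, 0, -0.7], 0, -1], [[0, 0, -0.7], 0, -1], [[0, 0, -0.4], 0, -1], [[0, 0, -0.15], 0, -1], [[0, 0, 0], 0, -1]]'

```text
t: 15.63
eef_pos: [640.3, -203.9, 204.1]
tcp_rot: [3.141, -0.002, -3.114]
ft_force: [0.4, -1.4, -1.9]
opening: 0.627
grip_force: 30.0
```

Emit:
move_arm --commands '[[[0, 0, -0.07], 0, -1], [[0, 0, -0.04], 0, -1], [[0, 0, 0], 0, -1]]'

```text
t: 15.88
eef_pos: [640.6, -204.1, 202.7]
tcp_rot: [-3.141, 0.001, -3.115]
ft_force: [-0.0, -0.2, -2.4]
opening: 0.629
grip_force: 30.0
```

Emit:
move_arm --commands '[[[0, 0, -0.03], 0, -1], [[0, 0, 0], 0, -1]]'

```text
t: 16.05
eef_pos: [640.5, -204.1, 201.5]
tcp_rot: [-3.141, 0.001, -3.115]
ft_force: [-0.5, 0.0, -1.4]
opening: 0.628
grip_force: 30.0
```

Emit:
move_arm --commands '[[[0, 0, -0.03], 0, -1], [[0, 0, -0.03], 0, -1], [[0, 0, 0], 0, -1]]'

```text
t: 16.3
eef_pos: [640.5, -204.1, 199.4]
tcp_rot: [-3.142, 0.0, -3.115]
ft_force: [-1.0, 0.1, -0.3]
opening: 0.627
grip_force: 30.0
```

Emit:
move_arm --commands '[[[0, 0, -0.02], 0, -1], [[0, 0, 0], 0, 0.35], [[0, 0, 0], 0, 0.55], [[0, 0, 0], 0, 0.55], [[0, 0, 0], 0, 0.55], [[0, 0, 0.3], 0, 0.55], [[0, 0, 0.8], 0, 0.55], [[0, 0, 0.9], 0, 0.55], [[0, 0, 0.9], 0, 0.55], [[-0.885, -0.117, 0], -0.23, 1], [[-0.885, -0.117, 0], -0.23, 1], [[-0.885, -0.117, 0], -0.23, 1], [[-0.885, -0.117, 0], -0.23, 1], [[-0.885, -0.117, 0], -0.23, 1], [[-0.885, -0.117, 0], -0.23, 1], [[-0.885, -0.117, 0], -0.23, 1], [[-0.885, -0.117, 0], -0.23, 1], [[0, 0, 0], 0, 1], [[0, 0, 0], 0, 1]]'

```text
t: 17.88
eef_pos: [427.5, -232.5, 286.5]
tcp_rot: [-3.141, 0.001, 3.02]
ft_force: [1.1, -0.1, 0.7]
opening: 1.001
grip_force: 0.0
```

```bash
python3 look.py w5 detector_red_c tape_roll; python3 - <<'E'
from h import *
t=read_camera('top')
a=t['image'][60:300,90:470];b=cv2.imread('pics/w5.png')
cv2.imwrite('pics/v5.png',np.vstack([cv2.resize(cv2.cvtColor(a,4),(512,300)),cv2.copyMakeBorder(cv2.resize(b,(400,300)),0,0,0,112,0)]))
E
```

```text
detector_red_c 0.72 [254. 202.] rect [ 426. -232.] [50. 93.] 83 
tape_roll 0.83 [393. 187.] rect [ 428. -120.] [62. 54.] 69 
18.03 [ 428.9 -232.3  286. ] [-3.141e+00  1.000e-03  3.022e+00]
```

View pics/v5.png

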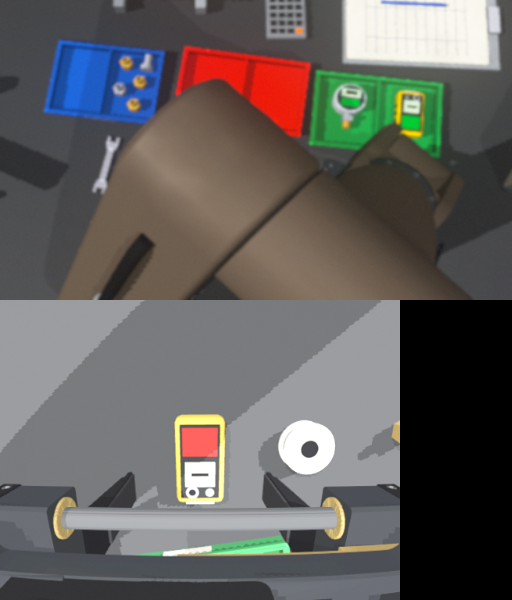

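Both green instruments lie flat in their bays in the top crop. The red detector is centred below the gripper at (200,458), so I'll grasp it.

Emit:
move_arm --commands '[[[0, 0, -0.7], 0, 1], [[0, 0, -0.9], 0, 1], [[0, 0, -0.8], 0, 1], [[0, 0, -0.4], 0, 1], [[0, 0, -0.23], 0, 1], [[0, 0, 0], 0, 0.6], [[0, 0, 0], 0, -1], [[0, 0, 0], 0, -1], [[0, 0, 0], 0, -1], [[0, 0, 0], 0, -1], [[0, 0, 0], 0, -1], [[0, 0, 0], 0, -1], [[0, 0, 0], 0, -1], [[0, 0, 0], 0, -1], [[0, 0, 0], 0, -1], [[0, 0, 0.3], 0, -1], [[0, 0, 0.8], 0, -1], [[0, 0, 0.9], 0, -1], [[0, 0, 0.6], 0, -1], [[0, 0, 0], 0, -1]]'

```text
t: 19.75
eef_pos: [428.4, -232.3, 276.1]
tcp_rot: [-3.139, 0.004, 3.022]
ft_force: [0.3, -0.1, -0.8]
opening: 0.519
grip_force: 30.0
```

Emit:
move_arm --commands '[[[0.8635, 0.733, 0], 0.19, -1], [[0.8635, 0.733, 0], 0.19, -1], [[0.8635, 0.733, 0], 0.19, -1], [[0.8635, 0.733, 0], 0.19, -1], [[0.8635, 0.733, 0], 0.19, -1], [[0.8635, 0.733, 0], 0.19, -1], [[0.8635, 0.733, 0], 0.19, -1], [[0.8635, 0.733, 0], 0.19, -1], [[0, 0, 0], 0, -1], [[0, 0, -0.5], 0, -1], [[0, 0, -0.7], 0, -1], [[0, 0, -0.6], 0, -1], [[0, 0, -0.35], 0, -1], [[0, 0, -0.1], 0, -1], [[0, 0, 0], 0, -1], [[0, 0, 0], 0, -1]]'

```text
t: 21.08
eef_pos: [635.5, -56.4, 205.7]
tcp_rot: [3.142, 0.0, -3.14]
ft_force: [-0.3, 0.3, -1.7]
opening: 0.526
grip_force: 30.0
```

Emit:
move_arm --commands '[[[0, 0, -0.07], 0, -1], [[0, 0, -0.06], 0, -1], [[0, 0, -0.04], 0, -1], [[0, 0, 0], 0, -1]]'

```text
t: 21.42
eef_pos: [635.3, -56.3, 200.3]
tcp_rot: [3.142, 0.0, -3.14]
ft_force: [-0.3, 0.1, -1.3]
opening: 0.524
grip_force: 30.0
```

Emit:
move_arm --commands '[[[0, 0, -0.03], 0, -1], [[0, 0, 0], 0, -1]]'

```text
t: 21.58
eef_pos: [635.3, -56.3, 199.3]
tcp_rot: [3.142, 0.0, -3.14]
ft_force: [-0.2, 0.2, -2.2]
opening: 0.525
grip_force: 30.0
```

Emit:
move_arm --commands '[[[0, 0, -0.03], 0, -1], [[0, 0, 0], 0, -1], [[0, 0, 0], 0, 0.2], [[0, 0, 0], 0, 0.5], [[0, 0, 0], 0, 0.5], [[0, 0, 0], 0, 0.5], [[0, 0, 0.3], 0, 0.5], [[0, 0, 0.8], 0, 0.5], [[0, 0, 0.9], 0, 0.5], [[0, 0, 0.9], 0, 0.5], [[-0.81, 0.696, 0], 0.41, 1], [[-0.81, 0.696, 0], 0.41, 1], [[-0.81, 0.696, 0], 0.41, 1], [[-0.81, 0.696, 0], 0.41, 1], [[-0.81, 0.696, 0], 0.41, 1], [[-0.81, 0.696, 0], 0.41, 1], [[-0.81, 0.696, 0], 0.41, 1], [[-0.81, 0.696, 0], 0.41, 1], [[0, 0, 0], 0, 1], [[0, 0, 0], 0, 1]]'

```text
t: 23.25
eef_pos: [440.3, 111.6, 286.1]
tcp_rot: [-3.142, 0.001, -2.876]
ft_force: [0.6, 0.3, -0.3]
opening: 0.998
grip_force: 0.0
```

```bash
python3 look.py w6 gauge_red_c adapter_c; python3 - <<'E'
from h import *
t=read_camera('scene')
b=cv2.imread('pics/w6.png')
cv2.imwrite('pics/v6.png',np.vstack([cv2.resize(cv2.cvtColor(t['image'],4),(400,300)),cv2.resize(b,(400,300))]))
E
```

```text
gauge_red_c 0.89 [249. 204.] rect [431. 114.] [59. 85.] 84 
   case [442. 112.] stem end [388.  89.] axis deg 23 len 58
adapter_c 0.56 [132. 153.] rect [426.  11.] [28. 39.] 28 
23.4 [441.7 110.4 285.7] [-3.141e+00  1.000e-03 -2.879e+00]
```

View pics/v6.png

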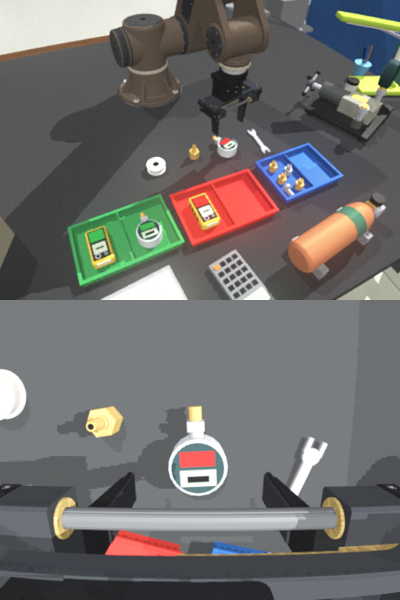

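The red detector lies flat in the red tray's −y bay. The red gauge is centred below the gripper at (198,465) with its stem aligned, so I'll grasp it.

Emit:
move_arm --commands '[[[0, 0, -0.7], 0, 1], [[0, 0, -0.9], 0, 1], [[0, 0, -0.8], 0, 1], [[0, 0, -0.4], 0, 1], [[0, 0, -0.23], 0, 1], [[0, 0, 0], 0, 0.6], [[0, 0, 0], 0, -1], [[0, 0, 0], 0, -1], [[0, 0, 0], 0, -1], [[0, 0, 0], 0, -1], [[0, 0, 0], 0, -1], [[0, 0, 0], 0, -1], [[0, 0, 0], 0, -1], [[0, 0, 0], 0, -1], [[0, 0, 0.3], 0, -1], [[0, 0, 0.8], 0, -1], [[0, 0, 0.9], 0, -1], [[0, 0, 0.6], 0, -1], [[0, 0, 0], 0, -1]]'

```text
t: 25.03
eef_pos: [441.1, 110.9, 275.7]
tcp_rot: [-3.141, 0.005, -2.878]
ft_force: [0.1, -0.8, -2.9]
opening: 0.622
grip_force: 30.0
```

Emit:
move_arm --commands '[[[0.873, -0.215, 0], -0.41, -1], [[0.873, -0.215, 0], -0.41, -1], [[0.873, -0.215, 0], -0.41, -1], [[0.873, -0.215, 0], -0.41, -1], [[0.873, -0.215, 0], -0.41, -1], [[0.873, -0.215, 0], -0.41, -1], [[0.873, -0.215, 0], -0.41, -1], [[0.873, -0.215, 0], -0.41, -1], [[0, 0, 0], 0, -1], [[0, 0, -0.5], 0, -1], [[0, 0, -0.7], 0, -1], [[0, 0, -0.6], 0, -1], [[0, 0, -0.35], 0, -1], [[0, 0, -0.1], 0, -1], [[0, 0, 0], 0, -1], [[0, 0, 0], 0, -1]]'

```text
t: 26.37
eef_pos: [650.6, 59.2, 205.5]
tcp_rot: [3.142, 0.001, -3.14]
ft_force: [-0.3, 0.5, -2.2]
opening: 0.629
grip_force: 30.0
```

Emit:
move_arm --commands '[[[0, 0, -0.07], 0, -1], [[0, 0, -0.06], 0, -1], [[0, 0, -0.04], 0, -1], [[0, 0, -0.03], 0, -1], [[0, 0, 0], 0, -1]]'

```text
t: 26.78
eef_pos: [650.5, 59.2, 199.1]
tcp_rot: [3.142, 0.0, -3.14]
ft_force: [0.8, -0.3, -1.9]
opening: 0.624
grip_force: 30.0
```

Emit:
move_arm --commands '[[[0, 0, -0.03], 0, -1], [[0, 0, 0], 0, -1]]'

```text
t: 26.95
eef_pos: [650.4, 59.2, 199.0]
tcp_rot: [3.142, 0.001, -3.14]
ft_force: [-3.2, -0.1, 7.3]
opening: 0.624
grip_force: 30.0
```

Emit:
move_arm --commands '[[[0, 0, 0], 0, 0.35], [[0, 0, 0], 0, 0.55], [[0, 0, 0], 0, 0.55], [[0, 0, 0], 0, 0.55], [[0, 0, 0.3], 0, 0.55], [[0, 0, 0.8], 0, 0.55], [[0, 0, 0.9], 0, 0.55], [[0, 0, 0.9], 0, 0.55], [[-0.93, -0.208, 0], 0, 0.4], [[-0.93, -0.208, 0], 0, 0.4], [[-0.93, -0.208, 0], 0, 0.4], [[-0.93, -0.208, 0], 0, 0.4], [[-0.93, -0.208, 0], 0, 0.4], [[-0.93, -0.208, 0], 0, 0.4], [[-0.93, -0.208, 0], 0, 0.4], [[-0.93, -0.208, 0], 0, 0.4], [[0, 0, 0], 0, 0.4], [[0, 0, 0], 0, 0.4]]'

```text
t: 28.45
eef_pos: [426.7, 9.0, 285.9]
tcp_rot: [-3.142, 0.001, -3.141]
ft_force: [1.7, -0.6, 0.5]
opening: 0.702
grip_force: 0.0
```

```bash
python3 look.py w7 adapter_c; python3 - <<'E'
from h import *
t=read_camera('scene')
b=cv2.imread('pics/w7.png')
cv2.imwrite('pics/v7.png',np.vstack([cv2.resize(cv2.cvtColor(t['image'],4),(400,300)),cv2.resize(b[150:240,190:310],(400,300),interpolation=2)]))
E
```

```text
adapter_c 0.76 [251. 203.] rect [425.   8.] [27. 35.] 84 
28.55 [428.1   9.2 285.6] [-3.141e+00  2.000e-03 -3.140e+00]
```

View pics/v7.png

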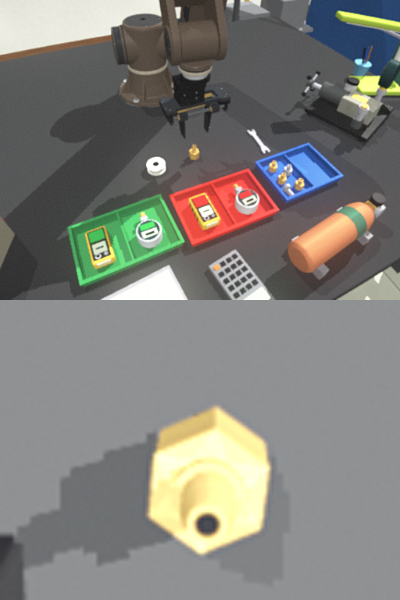

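The scene view shows all four instruments in their bays. In the wrist crop the adapter's two side flats face the fingers, turned about 3–4° clockwise. Its top-face centre is near (253,207) in the wrist picture.

```bash
python3 - <<'E'
from h import *
p=read_camera('wrist');print(ray(p,[[252.7,206.7]],24),np.round(env.state()['eef_pos'],1))
v=np.array([(212,432),(268,458),(267,517),(205,553),(149,517),(157,455)],float);v=np.c_[190+v[:,0]*.3,150+(v[:,1]-300)*.3]
w=ray(p,v,24);e=np.roll(w,-1,0)-w;print(np.round(np.degrees(np.arctan2(e[:,1],e[:,0]))%60),np.round(w.mean(0)))
E
```

```text
[[428.70565327   8.10307789]] [428.1   9.3 285.2]
[ 5. 60.  2. 56. 52. 53.] [429.   8.]
```

Emit:
move_arm --commands '[[[0.03, -0.03, -0.7], -0.4, 0.4], [[0, 0, -0.9], 0, 0.4], [[0, 0, -0.8], 0, 0.4], [[0, 0, -0.4], 0, 0.4], [[0, 0, -0.23], 0, 0.4], [[0, 0, 0], 0, 0], [[0, 0, 0], 0, -0.4], [[0, 0, 0], 0, -1], [[0, 0, 0], 0, -1], [[0, 0, 0], 0, -1], [[0, 0, 0], 0, -1], [[0, 0, 0], 0, -1], [[0, 0, 0], 0, -1], [[0, 0, 0], 0, -1], [[0, 0, 0], 0, -1], [[0, 0, 0], 0, -1], [[0, 0, 0], 0, -1]]'

```text
t: 30.07
eef_pos: [428.2, 8.3, 194.6]
tcp_rot: [-3.142, 0.001, 3.111]
ft_force: [0.3, 1.2, 6.2]
opening: 0.287
grip_force: 30.0
```

Emit:
move_arm --commands '[[[0, 0, 0], 0, -1], [[0, 0, 0.3], 0, -1], [[0, 0, 0.8], 0, -1], [[0, 0, 0.9], 0, -1], [[0, 0, 0.6], 0, -1], [[0, 0, 0], 0, -1]]'

```text
t: 30.57
eef_pos: [428.3, 8.4, 275.3]
tcp_rot: [-3.141, 0.005, 3.111]
ft_force: [0.6, -0.4, -0.9]
opening: 0.285
grip_force: 30.0
```

Emit:
move_arm --commands '[[[0.576, 0.921, 0], 0.05, -1], [[0.576, 0.921, 0], 0.05, -1], [[0.576, 0.921, 0], 0.05, -1], [[0.576, 0.921, 0], 0.05, -1], [[0.576, 0.921, 0], 0.05, -1], [[0.576, 0.921, 0], 0.05, -1], [[0.576, 0.921, 0], 0.05, -1], [[0.576, 0.921, 0], 0.05, -1], [[0.576, 0.921, 0], 0.05, -1], [[0.576, 0.921, 0], 0.05, -1], [[0.576, 0.921, 0], 0.05, -1], [[0, 0, 0], 0, -1], [[0, 0, -0.5], 0, -1], [[0, 0, -0.7], 0, -1], [[0, 0, -0.6], 0, -1], [[0, 0, -0.35], 0, -1], [[0, 0, -0.1], 0, -1], [[0, 0, 0], 0, -1], [[0, 0, 0], 0, -1]]'

```text
t: 32.15
eef_pos: [618.4, 312.2, 205.2]
tcp_rot: [3.141, 0.0, -3.128]
ft_force: [0.0, 0.2, -0.8]
opening: 0.285
grip_force: 30.0
```

Emit:
move_arm --commands '[[[0, 0, -0.07], 0, -1], [[0, 0, -0.05], 0, -1], [[0, 0, -0.03], 0, -1], [[0, 0, -0.03], 0, -1], [[0, 0, 0], 0, -1]]'

```text
t: 32.57
eef_pos: [618.2, 312.3, 199.3]
tcp_rot: [3.141, 0.0, -3.128]
ft_force: [-0.3, -0.8, -0.8]
opening: 0.284
grip_force: 30.0
```

Emit:
move_arm --commands '[[[0, 0, -0.02], 0, -1], [[0, 0, 0], 0, -1], [[0, 0, 0], 0, -1]]'

```text
t: 32.82
eef_pos: [618.2, 312.3, 198.7]
tcp_rot: [3.141, 0.0, -3.128]
ft_force: [-0.6, 0.7, -1.7]
opening: 0.284
grip_force: 30.0
```

Emit:
move_arm --commands '[[[0, 0, -0.02], 0, -1], [[0, 0, 0], 0, -1]]'

```text
t: 32.98
eef_pos: [618.2, 312.3, 198.7]
tcp_rot: [3.141, 0.0, -3.128]
ft_force: [-2.0, -1.6, 4.6]
opening: 0.285
grip_force: 30.0
```

Contact at 4.6 N, so I'll release, lift and check.

Emit:
move_arm --commands '[[[0, 0, 0], 0, -0.2], [[0, 0, 0], 0, 0.1], [[0, 0, 0], 0, 0.2], [[0, 0, 0], 0, 0.2], [[0, 0, 0], 0, 0.2], [[0, 0, 0.3], 0, 0.2], [[0, 0, 0.8], 0, 0.2], [[0, 0, 0.9], 0, 0.2], [[0, 0, 0.9], 0, 0.2], [[0, 0, 0.9], 0, 0.2], [[0, 0, 0.9], 0, 0.2], [[-0.6, 0.7, 0.5], 0, 0.2], [[-0.6, 0.7, 0.5], 0, 0.2], [[-0.6, 0.7, 0.5], 0, 0.2], [[-0.6, 0.7, 0], 0, 0.2], [[-0.6, 0.7, 0], 0, 0.2], [[0, 0, 0], 0, 0.2], [[0, 0, 0], 0, 0.2]]'

```text
t: 34.48
eef_pos: [527.2, 418.2, 384.8]
tcp_rot: [3.141, 0.001, -3.126]
ft_force: [0.1, 0.4, 0.0]
opening: 0.602
grip_force: 0.0
```

```bash
python3 - <<'E'
from h import *
s=read_camera('scene')['image'][170:340,70:450];t=read_camera('top')['image'][70:280,90:450]
im=np.vstack([cv2.resize(s,(640,286)),cv2.resize(t,(530,309))[:, :] if 0 else cv2.copyMakeBorder(cv2.resize(t,(530,309)),0,0,0,110,0)])
cv2.imwrite('pics/fin.png',cv2.cvtColor(im,4))
E
```

```text
(no output)
```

View pics/fin.png

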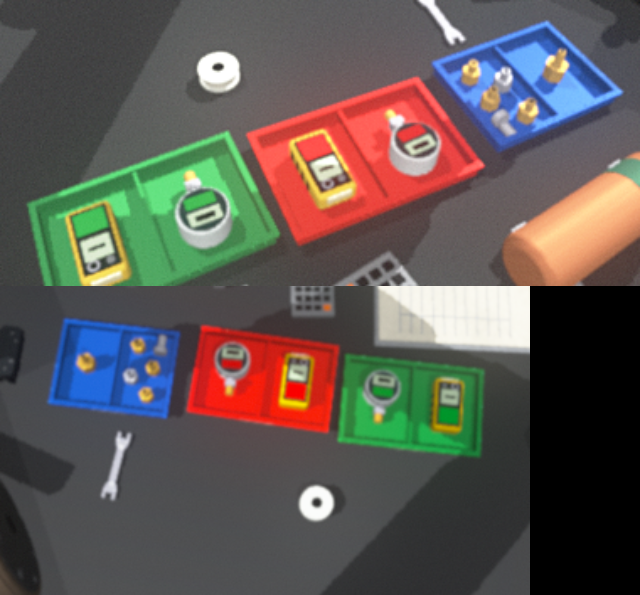

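The final views show all four instruments flat in their bays with stickers up. The adapter stands in the empty blue half at (555,65), and the tape and spanner haven't moved. I'll hand it in.

```bash
python3 -c "
from cell import env
print(env.job_done())"
```

```text
the job is handed in; nothing more can be done
None
```

The bench is cleared and the job handed in at about 35 s of the 118 s allowed: all four instruments lie sticker up in their matching trays, the adapter stands in the empty half of the blue tray, and the tape roll and spanner were left where they lay.

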